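Push the clamp knob onto its square spindle until it clicks

ROBOT

A 6-joint arm with a two-finger parallel gripper is mounted at the origin on the work surface. World frame = base frame: x ahead of the robot, y to its left, z up, the work surface at z = 0. Lengths are in mm, angles in rad, forces in N, time in s.
With the tool pointing down it reaches from about 350 to 950 mm from the base axis. Payload 17.4 kg.
Tool frame: the origin (TCP) lies midway between the tips of the shut fingers; the grasp point (between the pads) lies 19 mm behind it; z points along the fingers, y is the line along which they close (so a half turn about z gives the same grasp; the last joint's range is limited). The gripper opens to 93 mm and grips with 3 to 60 N. Pads are 15 mm wide; open, the fingers measure 128 mm over their backs; the gripper's body (75 mm by 188 mm) begins 65 mm behind the grasp point.
Start: joints at [1.088, 0.116, 1.442, -0, 1.584, -0.038], TCP at [290.446, 609.322, 218.646] pointing down, gripper open.
Joint ranges: [-2.83, 2.83], [-0.83, 2.19], [0.07, 2.5], [-1.14, 4.28], [0.01, 3], [-2.97, 2.97]. Speed limits (rad/s): [1.89, 1.89, 2.22, 3.14, 3.14, 3.14].

INTERFACE

Orientations are given as [roll, pitch, yaw] about the fixed x, y, z axes, in that order (R = Rz(yaw) Ry(pitch) Rx(roll)).
In Python, from workcell import bot gives the robot as it stands.
- The arm moves only by the shell command python3 -m pendant 'ROWS' [OPENING]. ROWS is JSON, a list that holds one entry, the list of rows, each a list of 6 numbers: the shift along the world's x, y, z in mm, then the turn, a rotation vector about the world's x, y, z in rad. A call has 1 to 20 rows; each row is the pose to reach, as a shift and turn from the pose commanded when the call began; what a row does not reach only later rows make up. A row lasts 1/10 s, in which the tool goes at most 50 mm and 8.59 degrees, less where a joint would pass 70% of its speed; a pose out of reach is approached as far as the arm can. A call with a gripper value outside its range is refused whole. OPENING is the opening, from -1 (shut) to 1 (fully open), set as the call begins (- or left out, the last holds). The fingers move at their own pace and stop on an object; the grip force is fixed at half the most. Time passes only in rows, so rows that repeat a pose let the fingers close. It gives the time, the measured TCP pose, the force, the opening and the grip force at its end, in the units of the state.
- bot.get_state(): the state, without advancing time (a new reading comes with each control period).
- bot.get_image(name): name is "side" or "top"; returns the picture (420x560x3 uint8, red, green, blue); there is no depth.
- bot.camera_info(name): a dict with "intrinsics" (3x3 intrinsics, pixels), "R" (3x3) and "t" (3): a world point X has camera coordinates R X + t. Camera axes: x right, y down, z forward; pixel columns grow to the right and rows downward; lengths in mm; the calibration is good to about 2 mm. A picture is of the moment at which its call begins. camera_info takes no time and is no camera call.
- bot.sign_off(): hands the job in; it is judged then, once.
The state is a dict: "t": time; "joint_pos": joint angles; "qd": joint speeds; "joint_torque": joint torques, N m; "tool_pos": TCP position; "orientation": TCP orientation; "force": force on the tool from outside, world axes, zero at the start; "wrist_torque": the same for the moment, N m; "finger_gap": finger opening in mm; "grip_force": force on a finger pad.
Only numpy, scipy, OpenCV 4.12 (cv2) and the standard library are available. Lean on these libraries where they do the work, as an engineer would, in place of code of your own. Each camera call takes 0.05 s, during which the arm holds its last target. There are 200 camera calls.

TASK

Pick up the knob that stands on the orange pad and fit its square socket onto the upright square spindle of the board clamp: turn it on the spindle by feel until it drops over the square, then push it down until the spring ball clicks and its foot rests flush on the clamp. Be gentle: never load the clamp with more than 60 N, pressing and sideways wedging together; leave the other loose parts on the board where they are, and let go of the knob at the end.

Things in the scene. Friction and masses are not known exactly. Their poses are not given: they have to be found in the camera images.
- knob: loose push-on knob, 0.11 to 0.23 kg, 52 mm tall, upright on the orange pad: round aluminium head (36 mm diameter, 27 to 52 mm above the foot) on a square steel sleeve 26 x 26 mm. Origin at the centre of the foot, z up, x and y square to the sleeve's sides
- knob_head (a point): point on the knob's axis 40 mm above its foot, in the middle of the round head: grip here, from above with the fingers either side of the head
- knob_mouth (a point): centre of the mouth of the square hole in the knob's foot: hole 13.6 mm wide, 27 mm deep, sides parallel to the sleeve's, with a 2 mm 45-degree bevel round the mouth and a dimple in each inner wall, centred 12 mm above the foot
- clamp: clamp fixed on the blue board (board top 18 mm above the table): steel foot 85 x 85 x 8 mm, grey block 56 x 56 mm up to 30 mm, round boss 38 mm diameter up to 35 mm (its flat top is the shoulder), an upright square spindle in its middle. Origin at the centre of its underside, z up, its small toe to +x
- seat (a point): centre of the shoulder, on the spindle's axis, 35 mm above the clamp's underside: the knob's mouth comes here when home. A spring ball in one spindle face, 12 mm up: the knob slides on freely until its foot is 13 mm above this point, then it needs about 5 to 10 N; from 4 mm above, the ball snaps into the dimple and the knob goes home onto the rigid shoulder
- spindle_tip (a point): centre of the top of the upright square spindle, 12 mm wide, 24 mm tall above the seat, stiff (turns only above 1.2 N m). It stands at an unknown angle, not reported, at least 14 degrees out of square with the clamp's block; the knob fits every 90 degrees, within about 7 degrees, and otherwise stops with its bevel on the spindle's top (mouth level with or up to 3 mm below it)
- pad: fixed orange silicone pad 120 x 120 x 12 mm with a small tab, on which the knob stands; origin at the centre of its underside
- socket_a: bystander: loose amber chip test socket 42 x 34 x 22 mm, origin at the centre of its underside; leave alone
- socket_b: bystander: loose grey chip test socket 42 x 34 x 22 mm, origin at the centre of its underside; leave alone
- nut: bystander: loose plain steel disc 28 mm diameter, 16 mm tall, origin at the centre of its underside; leave alone
There are look-alikes about, which are no part of the job. There is more than one size of the knob; the one meant has the size given above.

How it is judged (in metres and radians):
On the way, in this order (a step that is already met when the one before it is completed fails the run):
1. the knob is held in the fingers and lifted clear of the pad, its foot more than 25 mm above the pad's underside (z of knob_mouth in the frame of pad above 0.025 m and contact force between the fingers and knob above 1 N), for 0.1 s.
2. the knob's hole has been turned to match and has dropped over the spindle (mouth within 3 mm of the axis and less than 20 mm above the seat) (horizontal distance between knob_mouth and seat below 0.003 m and z of knob_mouth in the frame of seat below 0.02 m), for 0.1 s.
At the end, for the whole second after the job is handed in: the knob is on the spindle, clicked home: its mouth within 2 mm of the seat sideways and less than 2 mm above it, upright within 0.06 rad, at rest and released (horizontal distance between knob_mouth and seat below 0.002 m and z of knob_mouth in the frame of seat below 0.002 m and angle between knob's own z axis and vertical below 0.06 rad and linear speed of knob below 0.01 m/s and contact force between the fingers and knob below 0.2 N); the robot touches nothing.
It fails at once if the knob or the robot loads the clamp with more than 60 N (contact force between any of knob, the arm, the fingers and clamp above 60 N).
It fails at once if a bystander is moved by more than 15 mm (distance of any of socket_a, socket_b, nut from where it was at the start of the episode above 0.015 m).
It also fails if it takes over 62 s, if anything falls off the work surface, if the arm or the gripper's body presses on something with over 40 N, if the wrist force passes 120 N, or if a joint passes its speed limit or range.

## Working session

There is one attempt and no reset: what is moved stays moved. The work goes in short steps, Python scripts to look and compute and a shell command to move; the robot and the scene stay as the last step left them, time stands still between calls to the robot, and variables do not carry over. Pictures are saved under pics/ and viewed, at most 10 in all, crops included, and the job is handed in when it is done.

```bash
mkdir -p pics; ls
python3 - <<'E'
from workcell import bot
import cv2
for n in("side","top"):
    im=bot.get_image(n); cv2.imwrite(f"pics/{n}0.png",im[:,:,::-1])
    c=bot.camera_info(n); print(n,c)
s=bot.get_state(); print(s)
E
```

```text
pics
side {'intrinsics': array([[430.70298685,   0.        , 277.37450729],
       [  0.        , 430.70298685, 206.10210645],
       [  0.        ,   0.        ,   1.        ]]), 'R': array([[ 0.91331158, -0.40678878,  0.01961746],
       [-0.22746864, -0.54947721, -0.80394826],
       [ 0.33781648,  0.7297929 , -0.59437559]]), 't': array([-415.33050207,  179.08438233,  897.00146551])}
top {'intrinsics': array([[521.914901  ,   0.        , 280.25880954],
       [  0.        , 521.914901  , 201.16454543],
       [  0.        ,   0.        ,   1.        ]]), 'R': array([[-0.00828586, -0.99993753, -0.00750172],
       [-0.9826027 ,  0.00953368, -0.18547518],
       [ 0.18553511,  0.00583439, -0.98262031]]), 't': array([  51.56482509,  452.37699488, 1079.18189089])}
{'t': 0.1, 'joint_pos': array([ 1.08817009e+00,  1.16431992e-01,  1.44219862e+00,  1.67849216e-05,
        1.58396941e+00, -3.78021244e-02]), 'qd': array([-2.01851802e-03, -1.20629979e-03, -1.89230049e-03,  6.88389354e-05,
       -6.70205222e-04, -8.72869784e-04]), 'joint_torque': array([ 1.86218997e-03, -7.22885227e+01, -6.23869514e+01,  7.81301991e-02,
        2.27491208e-02, -6.69393739e-05]), 'tool_pos': array([290.37533876, 609.15578008, 217.98296049]), 'orientation': array([-3.14058663e+00, -5.48435154e-05,  2.69676872e+00]), 'force': array([-0.47069191,  0.12609819, -0.01524192]), 'wrist_torque': array([ 0.0045586 , -0.06006012,  0.04303171]), 'grip_force': 0.0, 'finger_gap': 93.18572420995174}
```

View pics/side0.png

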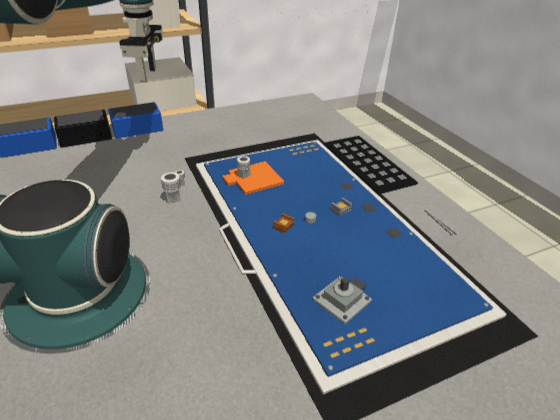

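View pics/top0.png

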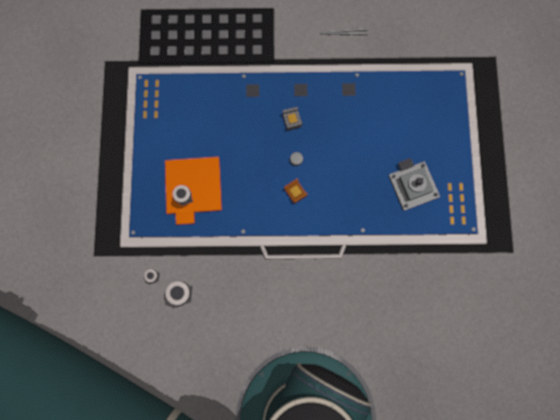

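The side view shows the knob on the pad at (243,165) and the clamp at (343,293). In the top view they are at (181,194) and (416,184). I'll enlarge both for measuring.

```bash
cat > m.py <<'E'
import cv2,numpy as np
def montage(crops,name,s=8):
    o=[]
    for f,x,y,w,h in crops:
        c=cv2.resize(cv2.imread(f)[y:y+h,x:x+w],None,fx=s,fy=s,interpolation=cv2.INTER_CUBIC)
        for k in range(0,w,10):
            cv2.line(c,(k*s,0),(k*s,6),(0,255,255),1); cv2.putText(c,str(x+k),(k*s,16),0,.35,(0,255,255))
        for k in range(0,h,10):
            cv2.line(c,(0,k*s),(6,k*s),(0,255,255),1); cv2.putText(c,str(y+k),(8,k*s+4),0,.35,(0,255,255))
        o.append(c)
    cv2.imwrite(name,np.vstack([np.hstack(o[:2]),np.hstack(o[2:])]))
E
python3 - <<'E'
from m import *
montage([("pics/side0.png",222,145,50,37),("pics/top0.png",160,172,50,37),("pics/side0.png",318,270,50,37),("pics/top0.png",392,164,50,37)],"pics/z0.png")
E
```

```text
(no output)
```

View pics/z0.png

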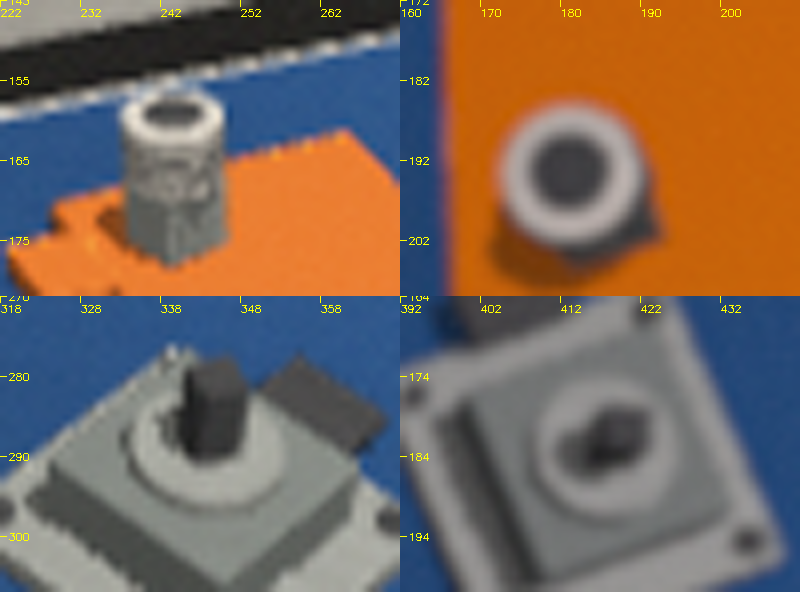

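```bash
cat >> m.py <<'E'
from workcell import bot
C={n:bot.camera_info(n) for n in("side","top")}
P={n:np.array(c["intrinsics"])@np.c_[c["R"],c["t"]] for n,c in C.items()}
def proj(n,X): 
    X=np.atleast_2d(X); u=np.c_[X,np.ones(len(X))]@P[n].T; return u[:,:2]/u[:,2:]
def tri(a,b):
    h=cv2.triangulatePoints(P["side"],P["top"],np.float64(a).reshape(2,1),np.float64(b).reshape(2,1)); X=(h[:3]/h[3]).ravel()
    return X, np.r_[proj("side",X)[0]-a,proj("top",X)[0]-b]
def sq(c,w,yaw):
    a=np.deg2rad(yaw+np.array([45,135,225,315])); return np.c_[c[0]+w/2**.5*np.cos(a),c[1]+w/2**.5*np.sin(a),np.full(4,c[2])]
E
python3 - <<'E'
from m import *
np.set_printoptions(precision=1,suppress=True)
k,e=tri((243.6,159),(181.3,193.4)); print("knob top",k,e)
s,e=tri((344.5,279.2),(419.3,180.4)); print("spindle top",s,e)
b,e=tri((343.6,287.5),(418,182.4)); print("boss",b,e)
for y in range(0,90,10):
    print(y,"knobfoot side",proj("side",sq(k-[0,0,52],26,y)).ravel(),"top",proj("top",sq(k-[0,0,52],26,y)).ravel())
for y in range(0,90,10):
    print(y,"sp side",proj("side",sq(s,12,y)).ravel(), "top",proj("top",sq(s,12,y)).ravel())
E
```

```text
knob top [464.  253.4  80.3] [ 0.1 -0.  -0.   0.1]
spindle top [ 487.9 -244.6   75. ] [ 0.2 -0.1 -0.1  0.2]
boss [ 487.8 -246.9   54.2] [ 0.6 -0.2 -0.1  0.3]
0 knobfoot side [246.9 171.7 238.3 173.6 241.5 178.2 250.1 176.3] top [180.1 192.5 179.8 204.2 191.7 204.1 192.  192.4]
10 knobfoot side [245.8 171.6 237.9 174.1 242.5 178.3 250.5 175.7] top [179.1 193.6 180.9 205.1 192.7 202.9 190.9 191.5]
20 knobfoot side [244.7 171.5 237.7 174.7 243.7 178.4 250.7 175.1] top [178.4 194.8 182.1 205.8 193.4 201.7 189.6 190.7]
30 knobfoot side [243.6 171.5 237.7 175.3 244.8 178.4 250.6 174.5] top [177.8 196.2 183.5 206.3 194.  200.3 188.3 190.3]
40 knobfoot side [242.5 171.6 237.9 175.9 245.9 178.3 250.4 173.9] top [177.5 197.6 184.9 206.5 194.3 198.9 186.8 190. ]
50 knobfoot side [241.4 171.8 238.3 176.5 247.  178.  250.  173.3] top [177.5 199.1 186.4 206.5 194.3 197.5 185.4 190. ]
60 knobfoot side [240.5 172.2 238.9 177.  248.  177.7 249.4 172.8] top [177.7 200.5 187.9 206.2 194.1 196.  183.9 190.3]
70 knobfoot side [239.6 172.6 239.6 177.5 248.9 177.3 248.7 172.4] top [178.2 201.8 189.3 205.7 
[... 479 characters left out ...]
0.7 177. ]
30 sp side [343.5 276.  340.5 279.6 346.  282.3 348.9 278.7] top [415.3 179.6 418.4 184.4 423.2 181.5 420.1 176.7]
40 sp side [342.8 276.1 340.8 280.1 346.7 282.2 348.7 278.2] top [415.2 180.2 419.1 184.5 423.3 180.9 419.4 176.6]
50 sp side [342.2 276.3 341.2 280.6 347.3 282.  348.3 277.6] top [415.2 180.9 419.8 184.5 423.3 180.2 418.7 176.6]
60 sp side [341.6 276.6 341.7 281.1 347.9 281.7 347.8 277.2] top [415.4 181.6 420.5 184.4 423.1 179.5 418.  176.8]
70 sp side [341.1 277.  342.3 281.5 348.4 281.3 347.2 276.8] top [415.7 182.3 421.2 184.1 422.8 178.8 417.3 177. ]
80 sp side [340.7 277.4 343.  281.9 348.8 280.8 346.5 276.5] top [416.1 182.8 421.8 183.8 422.4 178.3 416.7 177.3]
```

```bash
python3 -m pendant '[[[174,-356,-40,0,0,0],[174,-356,-40,0,0,0],[174,-356,-40,0,0,0],[174,-356,-40,0,0,0],[174,-356,-40,0,0,0],[174,-356,-40,0,0,0],[174,-356,-40,0,0,0],[174,-356,-40,0,0,0],[174,-356,-40,0,0,0],[174,-356,-40,0,0,0],[174,-356,-40,0,0,0],[174,-356,-70,0,0,0],[174,-356,-70,0,0,0],[174,-356,-70,0,0,0]]]' 1
python3 - <<'E'
from m import *
for n in("side","top"): cv2.imwrite(f"pics/{n}1.png",bot.get_image(n)[:,:,::-1])
a=[]
for f,x,y in (("pics/side0.png",333,272),("pics/top0.png",406,171)):
    c=cv2.imread(f)[y:y+23,x:x+23].astype(float); c=np.clip((c-20)*1.8,0,255).astype(np.uint8)
    c=cv2.resize(c,None,fx=16,fy=16,interpolation=cv2.INTER_CUBIC)
    for k in range(0,23,2):
        cv2.putText(c,str(x+k),(k*16,10),0,.3,(0,255,255)); cv2.putText(c,str(y+k),(0,k*16+8),0,.3,(0,255,255))
    a.append(c)
cv2.imwrite("pics/sp.png",np.hstack(a))
montage([("pics/side1.png",215,130,60,37),("pics/top1.png",155,165,60,37)]*2,"pics/z1.png",6)
E
```

```text
t: 1.5
tool_pos: [463.9, 254.2, 148.8]
orientation: [-3.141, -0.001, 2.698]
force: [0.4, -0.2, 0.8]
finger_gap: 93.1
grip_force: 0.0
```

View pics/sp.png

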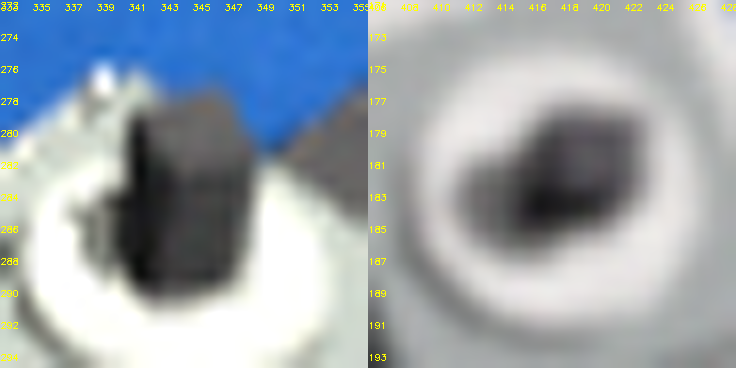

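View pics/z1.png

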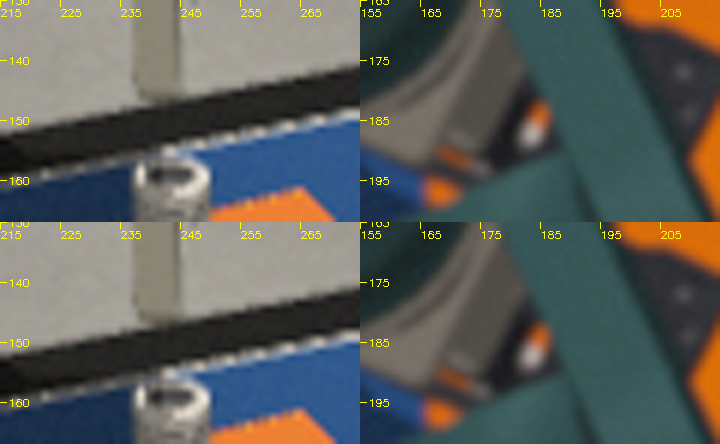

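The spindle's square reads at about yaw 75° (near vertical edge at side (342,281), top face corner at top (422.5,178)). The knob's sleeve reads at about 20°. The gripper is centred over the head, so I'm descending to grip.

```bash
python3 -m pendant '[[[0,-0.5,-40,0,0,0],[0,-0.5,-70,0,0,0],[0,-0.5,-90,0,0,0],[0,-0.5,-97,0,0,0],[0,-0.5,-97,0,0,0],[0,-0.5,-97,0,0,0]]]' 1
python3 -m pendant '[[[0,0,0,0,0,0],[0,0,0,0,0,0],[0,0,0,0,0,0],[0,0,0,0,0,0],[0,0,0,0,0,0],[0,0,0,0,0,0],[0,0,0,0,0,0],[0,0,0,0,0,0],[0,0,0,0,0,0],[0,0,0,0,0,0],[0,0,0,0,0,0],[0,0,0,0,0,0]]]' -1
```

```text
t: 2.2
tool_pos: [465.1, 253.2, 53.3]
orientation: [3.14, 0.001, 2.697]
force: [-0.1, 1.0, -0.4]
finger_gap: 93.1
grip_force: 0.0
t: 3.4
tool_pos: [464.5, 252.9, 51.7]
orientation: [3.142, 0.0, 2.697]
force: [0.6, 0.3, 0.2]
finger_gap: 35.6
grip_force: 30.0
```

```bash
python3 -m pendant '[[[0,0,20,0,0,0],[0,0,45,0,0,0],[0,0,70,0,0,0],[0,0,88,0,0,0],[12,-250,88,0,0,-0.3],[12,-250,88,0,0,-0.3],[12,-250,88,0,0,-0.3],[12,-250,88,0,0,-0.3],[12,-250,88,0,0,-0.3],[12,-250,88,0,0,-0.3],[24,-497,88,0,0,-0.61],[24,-497,88,0,0,-0.61],[24,-497,88,0,0,-0.61],[24,-497,88,0,0,-0.61],[24,-497,88,0,0,-0.61],[24,-497,88,0,0,-0.61],[24,-497,88,0,0,-0.61],[24,-497,88,0,0,-0.61]]]'
python3 - <<'E'
from m import *
for n in("side","top"): cv2.imwrite(f"pics/{n}2.png",bot.get_image(n)[:,:,::-1])
s=bot.get_state(); print(s["force"],s["wrist_torque"],s["tool_pos"])
montage([("pics/side2.png",315,230,50,65),("pics/top2.png",392,150,50,65)]*2,"pics/z2.png",8)
im=cv2.imread("pics/z2.png"); cv2.imwrite("pics/z2.png",im[:520])
E
```

```text
t: 5.2
tool_pos: [488.5, -243.2, 139.4]
orientation: [-3.142, -0.001, 2.087]
force: [-0.8, 0.5, -2.6]
finger_gap: 35.7
grip_force: 30.0
[-0.100094    0.64915638 -2.27534215] [-0.02259221  0.02401434  0.03624875] [ 488.61627493 -243.0182214   139.71049887]
```

View pics/z2.png

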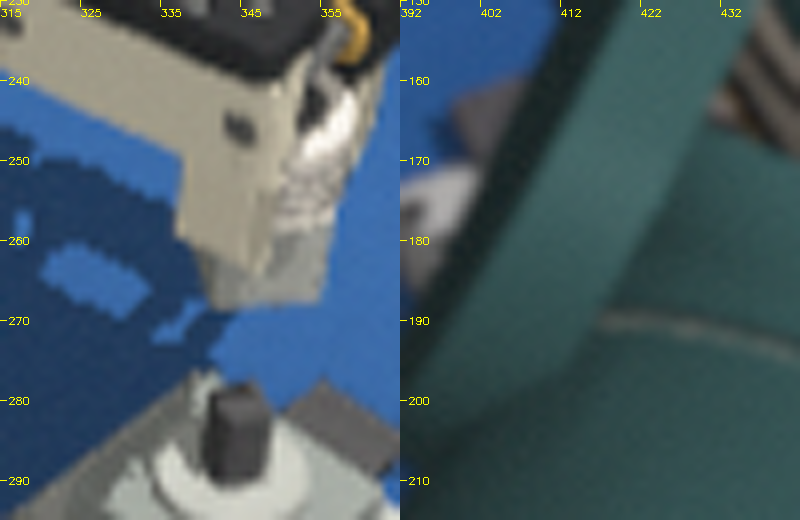

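Run:
```python
from m import *
np.set_printoptions(precision=1,suppress=True)
for y in (65,70,75,80,85): print(y,proj("side",sq([488.6,-243,118.6],26,y)).ravel(),"sp",proj("side",sq([488,-245,77],12,y)).ravel(),proj("top",sq([488,-245,77],12,y)).ravel())
for n in("side","top"): print(n,-C[n]["R"].T@C[n]["t"])
# side+top spindle using fixed z=77
for n,px in(("side",(344.6,279.4)),("top",(419.2,180.8))):
    d=C[n]["R"].T@np.linalg.inv(C[n]["intrinsics"])@np.r_[px,1]; c=-C[n]["R"].T@C[n]["t"]; print(n,c+d*(77-c[2])/d[2])
```

```text
65 [339.7 257.3 341.1 266.9 355.  267.3 353.3 257.7] sp [341.6 276.2 342.3 280.7 348.5 280.9 347.8 276.4] [416.  181.7 421.3 184.  423.4 178.9 418.1 176.6]
70 [339.2 257.7 341.8 267.3 355.5 266.9 352.6 257.3] sp [341.4 276.4 342.6 280.9 348.7 280.7 347.5 276.2] [416.1 182.  421.6 183.8 423.3 178.6 417.8 176.7]
75 [338.7 258.2 342.5 267.7 355.9 266.4 351.9 256.9] sp [341.2 276.6 342.9 281.1 348.9 280.5 347.1 276. ] [416.3 182.3 421.9 183.7 423.1 178.3 417.5 176.9]
80 [338.4 258.6 343.3 268.1 356.3 265.9 351.1 256.6] sp [341.  276.8 343.3 281.2 349.1 280.2 346.8 275.8] [416.5 182.6 422.2 183.5 422.9 178.  417.2 177.1]
85 [338.  259.2 344.1 268.4 356.6 265.4 350.3 256.3] sp [340.9 277.1 343.6 281.4 349.2 280.  346.4 275.7] [416.7 182.8 422.5 183.3 422.7 177.7 416.9 177.3]
side [ 117.  -725.2  685.3]
top [ 244.7   41.  1144.7]
side [ 486.  -246.7   77. ]
top [ 486.9 -243.9   77. ]
```

The knob is lifted and held above the spindle, with its foot's near corner at side (342.7,268.5) and right corner at (355.2,267.5). That gives a yaw of about 72° and a correction of roughly (-1,-0.5) mm. I'm descending to just above the tip.

```bash
python3 -m pendant '[[[-1,-0.5,-10,0,0,0.05],[-1,-0.5,-20,0,0,0.05],[-1,-0.5,-30,0,0,0.05],[-1,-0.5,-35,0,0,0.05],[-1,-0.5,-37,0,0,0.05],[-1,-0.5,-37,0,0,0.05],[-1,-0.5,-37,0,0,0.05],[-1,-0.5,-37,0,0,0.05]]]'
python3 -m pendant '[[[0,0,-1,0,0,0],[0,0,-2,0,0,0],[0,0,-3,0,0,0],[0,0,-4,0,0,0],[0,0,-4,0,0,0],[0,0,-4,0,0,0]]]'
```

```text
t: 6.1
tool_pos: [487.6, -244.8, 103.1]
orientation: [3.141, 0.001, 2.137]
force: [0.2, -0.2, -1.5]
finger_gap: 35.5
grip_force: 30.0
t: 6.7
tool_pos: [487.4, -244.7, 98.6]
orientation: [-3.142, 0.0, 2.137]
force: [0.4, -0.3, -1.7]
finger_gap: 35.4
grip_force: 30.0
```

```bash
python3 -m pendant '[[[0,0,-1,0,0,0],[0,0,-1,0,0,0],[0,0,-2,0,0,0],[0,0,-2,0,0,0]]]'
python3 -m pendant '[[[0,0,-1,0,0,0],[0,0,-1,0,0,0]]]'
python3 -m pendant '[[[0,0,-1,0,0,0],[0,0,-1,0,0,0]]]'
```

```text
t: 7.1
tool_pos: [487.7, -245.0, 97.4]
orientation: [3.141, 0.001, 2.137]
force: [-0.1, 0.4, 6.5]
finger_gap: 35.6
grip_force: 30.0
t: 7.3
tool_pos: [488.0, -245.4, 96.7]
orientation: [3.141, 0.003, 2.137]
force: [1.5, -5.3, 4.3]
finger_gap: 35.5
grip_force: 30.0
t: 7.5
tool_pos: [488.1, -245.7, 96.2]
orientation: [3.141, 0.003, 2.137]
force: [-1.3, -4.7, 9.8]
finger_gap: 35.6
grip_force: 30.0
```

```bash
python3 -m pendant '[[[0,-0.8,0,0,0,0],[0,-1,0,0,0,0],[0,-1,0,0,0,0]]]'
python3 -m pendant '[[[0,0,0,0,0,0.04],[0,0,0,0,0,0.08],[0,0,0,0,0,0.08]]]'
python3 -m pendant '[[[0,0,0,0,0,0.04],[0,0,0,0,0,0.08],[0,0,0,0,0,0.08]]]'
```

```text
t: 7.8
tool_pos: [488.0, -246.4, 95.7]
orientation: [3.141, 0.002, 2.137]
force: [0.8, -2.8, 5.1]
finger_gap: 35.8
grip_force: 30.0
t: 8.1
tool_pos: [487.7, -246.3, 94.9]
orientation: [-3.141, 0.002, 2.218]
force: [1.4, -4.7, -1.0]
finger_gap: 35.4
grip_force: 30.0
t: 8.4
tool_pos: [487.6, -246.2, 94.8]
orientation: [-3.141, 0.001, 2.298]
force: [1.7, -5.1, -0.9]
finger_gap: 35.7
grip_force: 30.0
```

```bash
python3 -m pendant '[[[0,-0.8,-1,0,0,0],[0,-0.8,-2,0,0,0],[0,-0.8,-2,0,0,0]]]'; python3 -c "
from workcell import bot
s=bot.get_state();print(s['force'],s['wrist_torque'])"
```

```text
t: 8.7
tool_pos: [487.6, -246.5, 92.4]
orientation: [3.141, 0.0, 2.297]
force: [4.1, -2.3, -2.5]
finger_gap: 35.3
grip_force: 30.0
[ 4.13604134 -2.28349166 -2.52205211] [-0.57537677 -0.74105841 -0.02673035]
```

It has dropped over the square. I'm continuing down and easing the side load.

```bash
python3 -m pendant '[[[0.5,-0.3,-1,0,0,0],[0.5,-0.3,-2,0,0,0],[0.5,-0.3,-3,0,0,0],[0.5,-0.3,-4,0,0,0],[0.5,-0.3,-4,0,0,0]]]'; python3 -c "
from workcell import bot
s=bot.get_state();print(s['force'],s['wrist_torque'])"
```

```text
t: 9.2
tool_pos: [487.8, -246.7, 88.4]
orientation: [-3.141, -0.0, 2.297]
force: [0.6, -1.2, -1.3]
finger_gap: 35.2
grip_force: 30.0
[ 0.59373943 -1.21783683 -1.25794518] [-0.230099   -0.12037599  0.01294261]
```

```bash
python3 -m pendant '[[[0,0,-1,0,0,0],[0,0,-2,0,0,0],[0,0,-3,0,0,0],[0,0,-4,0,0,0],[0,0,-5,0,0,0],[0,0,-6,0,0,0],[0,0,-6,0,0,0]]]'
python3 -m pendant '[[[0,0,-1,0,0,0],[0,0,-2,0,0,0],[0,0,-3,0,0,0],[0,0,-4,0,0,0],[0,0,-5,0,0,0],[0,0,-5,0,0,0]]]'
```

```text
t: 9.9
tool_pos: [487.9, -246.7, 82.4]
orientation: [-3.142, -0.0, 2.297]
force: [0.7, -0.2, -0.6]
finger_gap: 35.4
grip_force: 30.0
t: 10.5
tool_pos: [487.9, -246.7, 77.3]
orientation: [-3.141, -0.0, 2.297]
force: [2.1, -1.1, -3.0]
finger_gap: 35.1
grip_force: 30.0
```

Run:
```python
from m import *
for n in("side",): cv2.imwrite(f"pics/{n}3.png",bot.get_image(n)[:,:,::-1])
s=bot.get_state(); print(s["force"],s["wrist_torque"],s["tool_pos"])
c=cv2.imread("pics/side3.png")[255:305,312:372]; cv2.imwrite("pics/z3.png",cv2.resize(c,None,fx=12,fy=12,interpolation=cv2.INTER_CUBIC))
```

```text
[ 1.10046862  0.44946943 -3.83846585] [-0.11028151 -0.27320172  0.0369217 ] [ 487.83590362 -246.71900815   77.2570994 ]
```

View pics/z3.png

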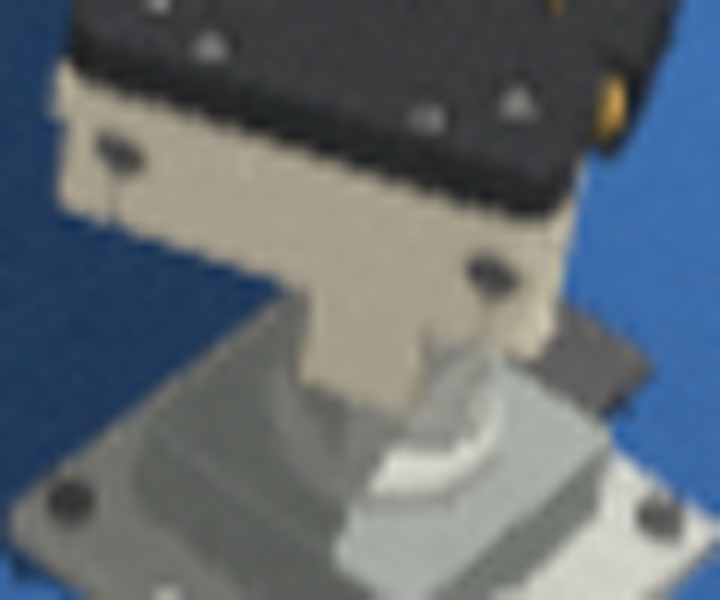

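The knob sits centred on the boss with only a small gap. The tool is being pulled down, so the ball is snapping in. I'll press it home gently.

```bash
python3 -m pendant '[[[0,0,-1,0,0,0],[0,0,-2,0,0,0],[0,0,-2,0,0,0]]]'
python3 -m pendant '[[[0,0,-1,0,0,0],[0,0,-1,0,0,0]]]'
python3 -m pendant '[[[0,0,-1,0,0,0],[0,0,-1,0,0,0]]]'
```

```text
t: 10.85
tool_pos: [487.9, -246.8, 75.5]
orientation: [-3.142, -0.0, 2.297]
force: [0.6, -0.6, -2.8]
finger_gap: 35.4
grip_force: 30.0
t: 11.05
tool_pos: [487.9, -246.8, 74.7]
orientation: [-3.142, 0.0, 2.297]
force: [-0.2, 0.4, -1.7]
finger_gap: 35.5
grip_force: 30.0
t: 11.25
tool_pos: [488.1, -246.9, 74.6]
orientation: [3.142, 0.001, 2.297]
force: [-3.5, 2.8, 8.1]
finger_gap: 35.3
grip_force: 30.0
```

```bash
python3 -m pendant '[[[0,0,-0.6,0,0,0],[0,0,-1.2,0,0,0],[0,0,-1.2,0,0,0],[0,0,-1.2,0,0,0]]]'
```

```text
t: 11.65
tool_pos: [488.3, -247.0, 74.6]
orientation: [3.141, 0.001, 2.297]
force: [-8.2, 3.5, 20.1]
finger_gap: 35.2
grip_force: 30.0
```

It stopped rigidly at the height I calculated for the seat. I'll relax, open and retreat.

```bash
python3 -m pendant '[[[0,0,1.5,0,0,0],[0,0,1.5,0,0,0]]]'
python3 -m pendant '[[[0,0,0,0,0,0],[0,0,0,0,0,0],[0,0,0,0,0,0],[0,0,0,0,0,0],[0,0,0,0,0,0],[0,0,0,0,0,0],[0,0,0,0,0,0],[0,0,0,0,0,0],[0,0,0,0,0,0],[0,0,0,0,0,0]]]' 1
python3 -m pendant '[[[0,0,10,0,0,0],[0,0,30,0,0,0],[0,0,60,0,0,0],[0,0,100,0,0,0],[0,0,140,0,0,0],[0,0,150,0,0,0],[0,130,150,0,0,0],[0,130,150,0,0,0],[0,130,150,0,0,0],[0,130,150,0,0,0],[0,130,150,0,0,0],[0,130,150,0,0,0]]]'
python3 - <<'E'
from m import *
for n in("side","top"): cv2.imwrite(f"pics/{n}4.png",bot.get_image(n)[:,:,::-1])
montage([("pics/side4.png",318,255,50,50),("pics/top4.png",392,155,50,50)]*2,"pics/z4.png",8)
im=cv2.imread("pics/z4.png"); cv2.imwrite("pics/z4.png",im[:400])
np.set_printoptions(precision=1,suppress=True)
a=np.linspace(0,2*np.pi,72); r=np.c_[488+18*np.cos(a),-247+18*np.sin(a),np.full(72,105)]
for n in P: q=proj(n,r); print(n,"expected head rim",q.min(0),q.max(0))
E
```

```text
t: 11.85
tool_pos: [488.2, -246.9, 74.6]
orientation: [3.141, 0.001, 2.297]
force: [-2.1, 0.8, 7.6]
finger_gap: 35.6
grip_force: 30.0
t: 12.85
tool_pos: [487.9, -246.8, 73.9]
orientation: [3.142, 0.0, 2.297]
force: [0.2, -1.3, -0.2]
finger_gap: 92.8
grip_force: 0.0
t: 14.05
tool_pos: [487.9, -117.5, 224.0]
orientation: [-3.141, 0.0, 2.296]
force: [0.5, -0.2, -0.5]
finger_gap: 93.0
grip_force: 0.0
side expected head rim [337.8 262.3] [356.8 275.7]
top expected head rim [415.3 168.6] [433.  185.8]
```

View pics/z4.png

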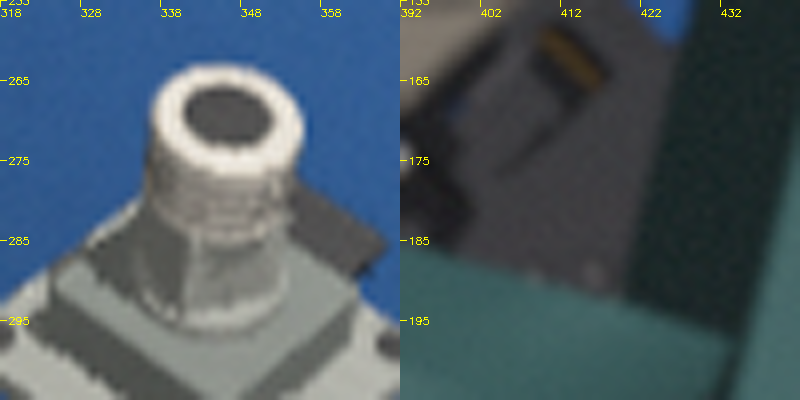

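The knob stands upright and flush on the boss. Its rim is at side x 337–356, y 263–277, which matches the expected seated pose within calibration error. The top view is blocked by the arm.

```bash
python3 -c "
from workcell import bot
print(bot.sign_off())"
```

```text
the job is handed in; nothing more can be done
None
```

The knob is on the spindle, pressed down to the rigid shoulder (about 20 N at most at the wrist), released and handed in at about 14 s; I saw no separate ball-click force, and the sign-off returned no verdict.

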